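# Start the hold-down bolt in its threaded boss and keep hold of it

### The job

Start the winged hold-down bolt in the threaded boss of the anchor plate: turn it backward (counter-clockwise from above) just until it drops off the start of the thread, then forward (clockwise) one full turn so that the thread has caught. Finish with the wing still gripped in the fingers and the bolt at rest: do not let go at the end, and leave the timer, tweezers and pen beside the plate where they lie.

Things in the scene. Friction and masses are not known exactly. Their poses are not given: they have to be found in the camera images.
- wing_center (a point): Centre of the bolt's wing, on the bolt's axis, half-way up: a flat upright dark-steel bar 40 mm long (x axis) x 12 mm thick (y) x 28 mm tall. Pinch it across the 12 mm from above; open jaws can turn round it. Axes turn with the bolt, z up; the pointer is under the -x end. It lies 49 mm above boss_top at bolt_depth 0; the wrist has room all round.
- wing_bolt: The steel bolt, about 0.22 kg, upright, captive (cannot be pulled out or tilted). Origin 51.5 mm below wing_center, same axes. Under the wing 12 mm of bare 17 mm shank, then a collar 25 mm wide, 3 mm thick, with a pointer reaching 22 mm out on the -x side. At the foot, under the pointer, sticks out one thread lug.
- bolt_turn (a joint): rad, grows forward (clockwise from above, wing yaw falls); 0: pointer over thread start. Starts at 0.5 to 1.2, lug on top of the thread. Turned back 0.1 to 0.2 past 0 the lug runs off the thread end: the bolt drops 8 mm by its weight, but gripping fingers carry it till opened or lowered. Then forward it screws down 8 mm a turn; one turn ends near 2 pi. Turns lightly, stays where left.
- bolt_depth (a joint): How far down the bolt is, m: 0 with the lug on the thread's highest point, about 0.001 at the start, 0.008 just after the drop, about 0.016 one turn further.
- anchor_plate: Fixed grey plate 120 x 86 x 10 mm (x, y, z), origin at the centre of its underside on the bench; a steel boss 43 mm in diameter stands in its middle, on the bolt's axis. A small upright rib on the boss's -x side marks the thread's start. Four screw heads in the corners.
- boss_top (a point): Centre of the boss's mouth, 40 mm above the bench.
- timer_center (a point): Centre of a white bench timer, 68 x 62 x 19 mm, lying loose beside the plate; bystander.
- tweezers_center (a point): Centre of steel tweezers, 14 x 124 x 9 mm, lying loose beside the plate; bystander.
- pen_a_center (a point): Centre of a slim white pen, 11 x 145 x 9 mm, lying loose beside the plate; bystander.
There are look-alikes about, which are no part of the job. What is shaped like the anchor_plate but yellow is not meant.

How it is judged:
On the way, in this order (a step that is already met when the one before it is completed fails the run):
1. the bolt is turned backward past the thread's start and has dropped (value of joint bolt_turn below -0.03 rad and value of joint bolt_depth above 0.0055 m), for 0.1 s.
2. the bolt is half a turn forward in the thread (value of joint bolt_turn above 2.9 rad and value of joint bolt_depth above 0.0095 m), for 0.05 s.
At the end, for the whole second after the job is handed in: bolt_turn 5.28 to 6.9 rad (one turn from the thread's start, 1.0 short to 0.6 over), bolt_depth over 12.5 mm, at rest (under 0.3 rad/s); fingers press on the wing with over 1 N, grasp point within 30 mm of its centre; timer, tweezers, pen within 20 mm of their places (value of joint bolt_turn between 5.28 and 6.9 rad and value of joint bolt_depth above 0.0125 m and contact force between the fingers and wing_bolt above 1 N and distance between the grasp point and wing_center below 0.03 m and angular speed of wing_bolt below 0.3 rad/s and distance of each of timer_center, tweezers_center, pen_a_center from where it was at the start of the episode below 0.02 m); the arm keeps its last pose, push and grip.
It fails at once if the bolt is backed off more than 1 rad past the thread's start (value of joint bolt_turn below -1 rad).
It fails at once if the bolt is run more than 1 rad over its one turn (value of joint bolt_turn above 7.28 rad).
It fails at once if timer, tweezers or pen pushed away (distance of any of timer_center, tweezers_center, pen_a_center from where it was at the start of the episode above 0.02 m).
It also fails if it takes over 64 s, if anything falls off the work surface, if the arm or the gripper's body presses on something with over 40 N, if the wrist force passes 120 N, or if a joint passes its speed limit or range.

### The arm

A 6-joint arm with a two-finger parallel gripper is mounted at the origin on a cart in front of the work surface, level with it; the furniture and walls round the work are solid. World frame = base frame: x ahead of the robot, y to its left, z up, the work surface at z = 0. Lengths are in m, angles in rad, forces in N, time in s.
With the tool pointing down it reaches from about 0.35 to 0.875 m from the base axis. Payload 4.2 kg.
Tool frame: the origin (TCP) lies midway between the tips of the shut fingers; the grasp point (between the pads) lies 19 mm behind it (bot.grasp_offset is the distance from the TCP to the grasp point, in m); z points along the fingers, x is the direction in which the jaws open and shut, and the axes are right-handed (so a half turn about z gives the same grasp; the last joint's range is limited). The gripper opens to 87 mm and grips with 3 to 60 N. Pads are 19 mm wide; open, the fingers measure 117 mm over their backs; the gripper's body (75 mm by 190 mm) begins 51 mm behind the grasp point.
Start: joints at [1.445, 0.385, 0.008, 0, -1.194, -0.259], TCP at [0.235, 0.579, 0.223] pointing down, gripper open.
Joint ranges: [-3.14, 3.14], [-1.21, 2.06], [-1.07, 1.41], [-3.16, 2.05], [-2.99, -0.16], [-3.1, 3.1]. Speed limits (rad/s): [2.79, 2.79, 3.14, 3.14, 3.14, 3.14].

### API

Orientations are given as [roll, pitch, yaw] about the fixed x, y, z axes, in that order (R = Rz(yaw) Ry(pitch) Rx(roll)).
In Python, from workcell import bot gives the robot as it stands.
- The arm moves only by the tool jog_arm, never from a script. Its argument "moves" is a list of rows, each a list of 3 entries, a list of its own where there are three numbers: the finger opening in mm, from 0 to 87, then the shift along the tool's x, y, z in units of 60 mm (1.0 is 60 mm), then the turn about the tool's z in units of 8 degrees (1.0 is 8 degrees). A call has 1 to 20 rows; each row is the pose to reach, as a shift and turn from the pose measured when the call began, along the tool's axes at that moment; what a row does not reach only later rows make up. A row lasts 1/8 s, in which the tool goes at most 62.5 mm and 10.7 degrees, less where a joint would pass 70% of its speed; a pose out of reach is approached as far as the arm can. A call with a gripper value outside its range is refused whole. The fingers move at their own pace and stop on an object; "squeeze" is the grip in N (left out, the last holds). Time passes only in rows, so rows that repeat a pose let the fingers close. It gives the time, the measured TCP pose, the force and the opening at its end, in the units of the state.
- bot.sense(): the state, without advancing time (a new reading comes with each control period).
- bot.camera(name): name is "scene" or "top"; returns the picture (420x560x3 uint8, red, green, blue); there is no depth.
- bot.camera_params(name): a dict with "fx", "fy", "cx", "cy" (pixels), "R" (3x3) and "t" (3): a world point X has camera coordinates R X + t. Camera axes: x right, y down, z forward; pixel columns grow to the right and rows downward; lengths in m; the calibration is good to about 2 mm. A picture is of the moment at which its call begins. camera_params takes no time and is no camera call.
- bot.job_done(): hands the job in, once; it reports no verdict.
The state is a dict: "time": time; "joint_positions": joint angles; "joint_velocities": joint speeds; "joint_efforts": joint torques, N m; "tcp_pos": TCP position; "tool_rot": TCP orientation; "wrist_force": force on the tool from outside, world axes, zero at the start; "wrist_torque": the same for the moment, N m; "width": opening from 0.0 (shut) to 1.0 (fully open).
Only numpy, scipy, OpenCV 4.12 (cv2) and the standard library are available. Lean on these libraries where they do the work, as an engineer would, in place of code of your own. Each camera call takes 0.05 s, during which the arm holds its last target.

## Working session

There is one attempt and no reset: what is moved stays moved. The work goes in short steps, Python scripts to look and compute and a tool call to move; the robot and the scene stay as the last step left them, time stands still between calls to the robot, and variables do not carry over. Pictures are saved under pics/ and viewed, and the job is handed in when it is done.

Besides the shell and the picture viewer there is one more tool, called after ">>>" by a JSON object that holds its "op" and its "data". jog_arm: Moves the arm, as the interface text tells. Its arguments: {"type":"object","properties":{"moves":{"type":"array"},"squeeze":{"type":"number"}},"required":["moves"]}

```bash
mkdir -p pics
python3 - <<'E'
from workcell import bot
import cv2
for n in("scene","top"):
    cv2.imwrite(f"pics/{n}0.png",bot.camera(n)[:,:,::-1]); p=bot.camera_params(n); print(n,p)
s=bot.sense();print(s)
E
```

```text
scene {'fx': 454.57830634502307, 'fy': 454.57830634502307, 'cx': 283.09102788163955, 'cy': 213.17339783668575, 'R': array([[ 0.8426226 , -0.53845802, -0.00707915],
       [-0.41983515, -0.64864591, -0.63482039],
       [ 0.33723227,  0.53788609, -0.77262731]]), 't': array([-0.43900961,  0.32644994,  0.69822795])}
top {'fx': 466.5678378182926, 'fy': 466.5678378182926, 'cx': 277.1112241576541, 'cy': 206.00856018970111, 'R': array([[-0.01217852, -0.99936595,  0.03345714],
       [-0.99757416,  0.00984965, -0.0689114 ],
       [ 0.06853817, -0.03421522, -0.9970616 ]]), 't': array([0.06362099, 0.55670977, 0.88747936])}
{'time': 0.1, 'joint_positions': array([ 1.44457339e+00,  3.85477706e-01,  6.78497617e-03, -4.23283189e-04,
       -1.19400735e+00, -2.58576699e-01]), 'joint_velocities': array([-1.99530131e-05, -4.01234703e-03,  2.18997086e-03,  1.35067271e-03,
       -3.79520353e-04,  1.13892366e-04]), 'joint_efforts': array([-4.82048436e-04, -3.91691744e+01,  1.87933820e+01,  4.23187494e+00,
        1.34690505e-02, -7.23877611e-05]), 'tcp_pos': array([0.23440889, 0.57880538, 0.22158071]), 'tool_rot': array([-3.14148607e+00, -1.94105565e-03, -1.95575218e+00]), 'wrist_force': array([ 0.22123887, -0.51890928, -0.50186443]), 'wrist_torque': array([ 0.00633742, -0.0042989 ,  0.01792923]), 'width': 0.9994281309408599}
```

View pics/scene0.png

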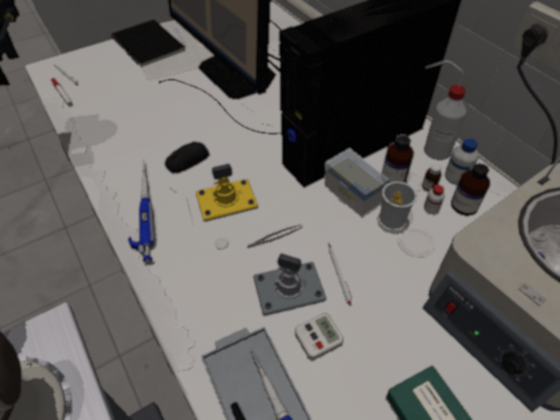

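View pics/top0.png

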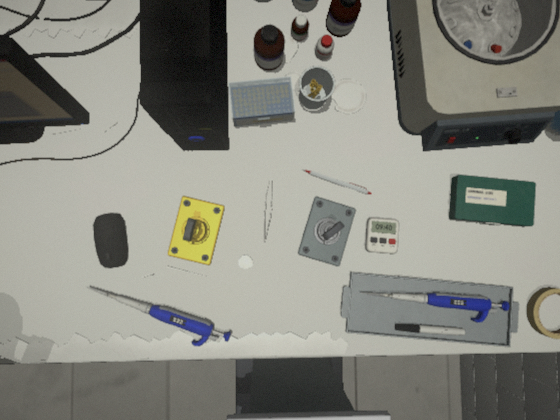

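The grey plate is at about (327,231) in top and (290,287) in scene, and the yellow one is the look-alike. I'll zoom in on the grey plate.

```bash
cat > h.py <<'E'
import numpy as np
from workcell import bot
def proj(n,X):
    p=bot.camera_params(n);c=p['R']@np.array(X)+p['t'];return np.array([p['fx']*c[0]/c[2]+p['cx'],p['fy']*c[1]/c[2]+p['cy']])
def ray(n,u,v,z):
    p=bot.camera_params(n);o=-p['R'].T@p['t'];d=p['R'].T@np.array([(u-p['cx'])/p['fx'],(v-p['cy'])/p['fy'],1]);return o+d*(z-o[2])/d[2]
E
python3 - <<'E'
import cv2,numpy as np
from h import *
t=cv2.imread('pics/top0.png');s=cv2.imread('pics/scene0.png')
a=cv2.resize(t[190:270,290:370],None,fx=7,fy=7,interpolation=cv2.INTER_CUBIC)
b=cv2.resize(s[240:320,245:335],None,fx=7,fy=7,interpolation=cv2.INTER_CUBIC)
cv2.imwrite('pics/ta.png',np.clip(a*1.5,0,255));cv2.imwrite('pics/sb.png',np.clip(b*1.5,0,255))
E
```

```text
[ WARN:0@0.494] global loadsave.cpp:1063 imwrite_ Unsupported depth image for selected encoder is fallbacked to CV_8U.
```

View pics/ta.png

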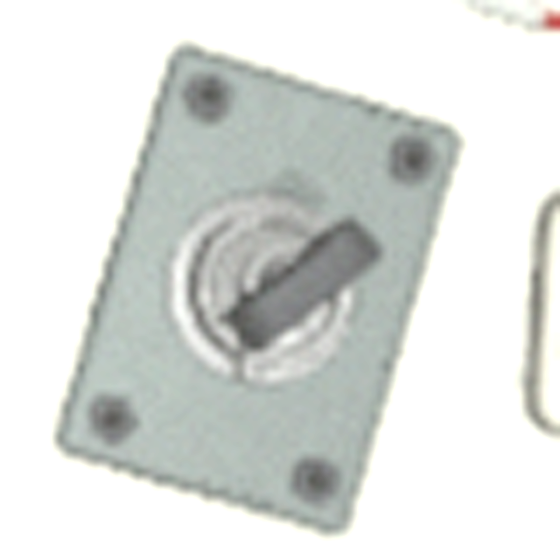

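View pics/sb.png

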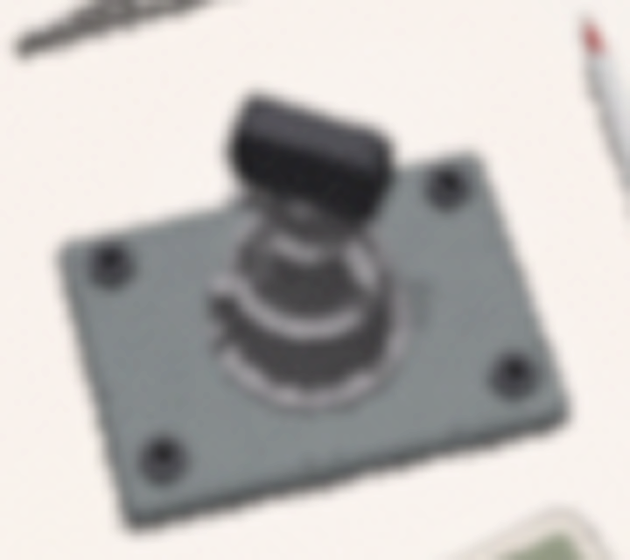

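Run:
```python
import cv2,numpy as np
from h import *
t=cv2.imread('pics/top0.png')
f=lambda x,y:(290+(x+.5)/7-.5,190+(y+.5)/7-.5)
C=[ray('top',*f(*c),.010)[:2] for c in [(183,45),(460,135),(345,530),(60,443)]]
C=np.array(C);print(C,C.mean(0))
print([np.linalg.norm(C[i]-C[i-1]) for i in range(4)])
u=C[0]+C[1]-C[2]-C[3];py=np.arctan2(u[1],u[0]);print('plate yaw',py)
S=np.array([ray('top',*f(*c),.013)[:2] for c in [(208,97),(412,158),(316,479),(112,417)]]);print(S.mean(0));u=S[0]+S[1]-S[2]-S[3];print(np.arctan2(u[1],u[0]))
# wing top mask
g=cv2.cvtColor(t,cv2.COLOR_BGR2GRAY);crop=cv2.resize(g[190:270,290:370],None,fx=7,fy=7,interpolation=cv2.INTER_CUBIC)
m=np.zeros_like(crop);m[200:365,215:395]=(crop[200:365,215:395]<85)*255
m=cv2.morphologyEx(m,cv2.MORPH_OPEN,np.ones((25,25)))
cs,_=cv2.findContours(m,0,2);c=max(cs,key=cv2.contourArea);r=cv2.minAreaRect(c);print(r,cv2.contourArea(c))
b=cv2.boxPoints(r);print(b);W=np.array([ray('top',*f(*q),.102)[:2] for q in b]);print(W,W.mean(0))
for i in range(2):
  e=W[i+1]-W[i];print(np.linalg.norm(e),np.arctan2(e[1],e[0]))
# scene: wing centre
q=np.array([312,160]);print('scene pix of top wing centre',245+312/7,240+150/7, proj('scene',[*W.mean(0),.088]))
```

```text
[[ 0.57691892 -0.01901153]
 [ 0.55079589 -0.09672188]
 [ 0.44088588 -0.06186225]
 [ 0.46606233  0.01732165]] [ 0.50866575 -0.0400685 ]
[np.float64(0.11665883397871352), np.float64(0.08198360885339248), np.float64(0.11530570452209858), np.float64(0.08308997620799709)]
plate yaw -0.311950948050121
[ 0.50867225 -0.03960979]
-0.31143422924669756
((252.5, 327.0), (30.0, 27.0), 90.0) 789.5
[[239. 312.]
 [266. 312.]
 [266. 342.]
 [239. 342.]]
[[ 0.50119129 -0.02107407]
 [ 0.50111026 -0.02788805]
 [ 0.49358752 -0.02774003]
 [ 0.49367059 -0.02093041]] [ 0.49738991 -0.02440814]
0.0068144588102404865 -1.5826883089579027
0.00752419208204524 3.1219188472459867
scene pix of top wing centre 289.57142857142856 261.42857142857144 [278.8178174  258.11680538]
```

Run:
```python
import cv2,numpy as np
from h import *
t=cv2.imread('pics/top0.png')
f=lambda x,y:(290+(x+.5)/7-.5,190+(y+.5)/7-.5)
g=cv2.cvtColor(t,cv2.COLOR_BGR2GRAY);crop=cv2.resize(g[190:270,290:370],None,fx=7,fy=7,interpolation=cv2.INTER_CUBIC)
for th in(80,90,100):
  m=np.zeros_like(crop);m[200:365,215:395]=(crop[200:365,215:395]<th)*255
  m=cv2.morphologyEx(m,cv2.MORPH_OPEN,cv2.getStructuringElement(2,(21,21)))
  cs,_=cv2.findContours(m,0,2);c=max(cs,key=cv2.contourArea);r=cv2.minAreaRect(c);b=cv2.boxPoints(r)
  W=np.array([ray('top',*f(*q),.102)[:2] for q in b]);print(th,r,W.mean(0))
  for i in range(2):
    e=W[i+1]-W[i];print(np.linalg.norm(e),np.arctan2(e[1],e[0]))
W=np.array([ray('top',*f(*q),.102)[:2] for q in [(232,318),(350,218),(382,250),(255,352)]]);print(W.mean(0));e=W[1]+W[2]-W[0]-W[3];print(np.arctan2(e[1],e[0]))
print(proj('scene',[.509,-.04,.088]),proj('top',[.509,-.04,.088]),proj('scene',[.509,-.04,.04]))
# bystanders near
print('timer',ray('top',382,235,.019),'pen',ray('top',338,181,.009),ray('top',371,193,.009),ray('top',304,170,.009),'tw',ray('top',268,210,.009))
```

```text
80 ((248.10533142089844, 326.2753601074219), (46.70158386230469, 29.82452964782715), 49.08561706542969) [ 0.4975855  -0.02330259]
0.007533444042562435 -0.8743257589050373
0.011703200821455385 -2.4408119858914197
90 ((251.26893615722656, 321.5403137207031), (53.704986572265625, 42.02695083618164), 53.530765533447266) [ 0.49876442 -0.02412431]
0.010622599389183104 -0.9511667379553687
0.013457310071420618 -2.5191963476130343
100 ((300.7309875488281, 282.2599182128906), (63.637725830078125, 170.65101623535156), 54.381507873535156) [ 0.50849955 -0.03684087]
0.043252474936458396 -0.9657227730720839
0.015988536585288055 -2.535628255102891
[ 0.5079229  -0.03784162]
-0.8993080202359592
[289.3825626 261.426273 ] [333.11158356 229.72020335] [289.28608907 276.18190192]
timer [ 0.49876934 -0.14597277  0.019     ] pen [ 0.60636514 -0.06385994  0.009     ] [ 0.5819603  -0.12894559  0.009     ] [0.62876447 0.00316017 0.009     ] tw [0.55034819 0.07510934 0.009     ]
```

```bash
cat >> h.py <<'E'
from scipy.spatial.transform import Rotation as Ro
def st():
    s=bot.sense();R=Ro.from_euler('xyz',s['tool_rot']).as_matrix()
    print('t',s['time'],'tcp',s['tcp_pos'].round(4),'rot',s['tool_rot'].round(4),'j',s['joint_positions'].round(3),'F',s['wrist_force'].round(1),'w',s['width']*87)
    return s,R
def go(X,yaw):
    s,R=st();d=R.T@(np.array(X)-s['tcp_pos'])/.06
    dy=(yaw-s['tool_rot'][2]+np.pi)%(2*np.pi)-np.pi
    print('shift',d.round(3),'turn',round(-np.degrees(dy)/8,3))
E
python3 -c "
from h import *
go([.5085,-.039,.18],-2.50)"
```

```text
t 0.1 tcp [0.2344 0.5788 0.2216] rot [-3.1415e+00 -1.9000e-03 -1.9558e+00] j [ 1.445  0.385  0.007 -0.    -1.194 -0.259] F [ 0.2 -0.5 -0.5] w 86.95024739185482
shift [ 7.826 -8.1    0.709] turn 3.898
```

>>> {"op": "jog_arm", "data": {"moves": [[60,[0.65,-0.68,0],0.3],[60,[1.3,-1.35,0],0.6],[60,[1.95,-2.03,0],0.9],[60,[2.6,-2.7,0.1],1.3],[60,[3.25,-3.38,0.2],1.6],[60,[3.9,-4.05,0.2],1.9],[60,[4.55,-4.73,0.3],2.2],[60,[5.2,-5.4,0.4],2.5],[60,[5.85,-6.08,0.5],2.8],[60,[6.5,-6.75,0.6],3.2],[60,[7.2,-7.43,0.7],3.5],[60,[7.82,-8.1,0.7],3.9],[60,[7.82,-8.1,0.7],3.9],[60,[7.82,-8.1,0.7],3.9],[60,[7.82,-8.1,0.7],3.9],[60,[7.82,-8.1,0.7],3.9]], "squeeze": 25}}

```text
time: 2.1
tcp_pos: [0.5084, -0.0376, 0.1808]
tool_rot: [-3.14, -0.001, -2.498]
wrist_force: [0.9, 0.9, 0.4]
width: 0.691
```

Run:
```python
from h import *
import cv2
go([.5085,-.039,.074],-2.50)
s=bot.camera("scene")[:,:,::-1];t=bot.camera("top")[:,:,::-1]
import numpy as np
a=cv2.resize(s[200:320,220:360],(660,566),interpolation=cv2.INTER_CUBIC)
cv2.imwrite('pics/s1.png',a)
```

```text
t 2.1 tcp [ 0.5084 -0.0376  0.1808] rot [-3.1404e+00 -1.3000e-03 -2.4982e+00] j [ 0.246  0.226 -0.334  0.002 -1.011  0.396] F [0.9 0.9 0.4] w 60.13446676897709
shift [ 0.01  -0.018  1.779] turn 0.013
```

View pics/s1.png

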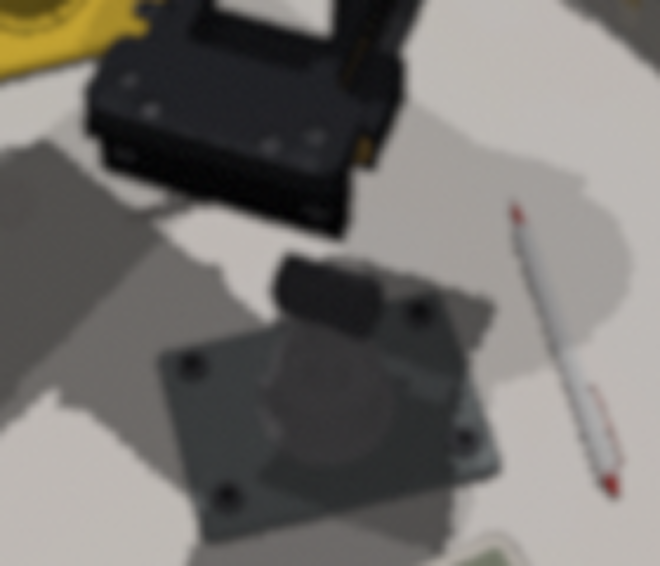

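>>> {"op": "jog_arm", "data": {"moves": [[60,[0,-0.02,0.6],0],[60,[0,-0.02,1.2],0],[60,[0,-0.02,1.6],0],[60,[0,-0.02,1.77],0],[60,[0,-0.02,1.77],0],[60,[0,-0.02,1.77],0]]}}

```text
time: 2.95
tcp_pos: [0.5101, -0.0387, 0.0756]
tool_rot: [-3.139, 0.001, -2.498]
wrist_force: [-0.7, 1.0, 0.4]
width: 0.694
```

Run:
```python
from h import *
import cv2
go([.5085,-.039,.074],-2.50)
s=bot.camera("scene")[:,:,::-1];t=bot.camera("top")[:,:,::-1]
a=cv2.resize(s[200:320,220:360],(660,566),interpolation=cv2.INTER_CUBIC)
cv2.imwrite('pics/s2.png',a)
```

```text
t 2.95 tcp [ 0.5101 -0.0387  0.0756] rot [-3.1393e+00  7.0000e-04 -2.4981e+00] j [ 0.243  0.356 -0.463  0.003 -0.75   0.398] F [-0.7  1.   0.4] w 60.380411263964405
shift [0.024 0.012 0.027] turn 0.013
```

View pics/s2.png

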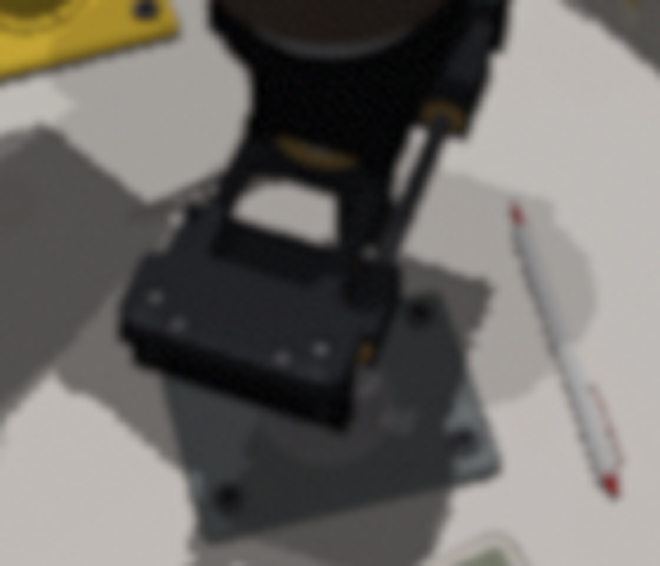

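The near finger hides the wing and stands clear above the plate, which fits the jaws straddling it. Now I'll close.

>>> {"op": "jog_arm", "data": {"moves": [[5,[0,0,0],0],[5,[0,0,0],0],[5,[0,0,0],0],[5,[0,0,0],0],[5,[0,0,0],0],[5,[0,0,0],0]], "squeeze": 15}}

```text
time: 3.8
tcp_pos: [0.5073, -0.0403, 0.0753]
tool_rot: [-3.141, -0.006, -2.498]
wrist_force: [-3.4, -4.6, 2.2]
width: 0.166
```

```bash
python3 -c "
from h import *
s,R=st();print(s['wrist_torque'])"
```

```text
t 3.8 tcp [ 0.5073 -0.0403  0.0753] rot [-3.141  -0.0057 -2.4985] j [ 0.242  0.356 -0.466  0.004 -0.754  0.398] F [-3.4 -4.6  2.2] w 14.434458672300394
[-1.51476933  1.1159116   0.02220823]
```

>>> {"op": "jog_arm", "data": {"moves": [[5,[0.01,0,0],0],[5,[0.01,0,0],0],[5,[0.01,0,0],0]]}}

```text
time: 4.18
tcp_pos: [0.5071, -0.0406, 0.0754]
tool_rot: [-3.141, -0.006, -2.498]
wrist_force: [0.1, -1.3, 1.3]
width: 0.163
```

```bash
python3 -c "
from h import *
s,R=st();print(s['wrist_torque'])"
```

```text
t 4.175 tcp [ 0.5071 -0.0406  0.0754] rot [-3.1408 -0.0056 -2.4982] j [ 0.241  0.355 -0.467  0.004 -0.754  0.399] F [ 0.1 -1.3  1.3] w 14.162924866824609
[-0.39707374  0.03430144  0.01784327]
```

>>> {"op": "jog_arm", "data": {"moves": [[5,[0,0,0],-1],[5,[0,0,-0.01],-2],[5,[0,0,-0.01],-3],[5,[0,0,-0.015],-4],[5,[0,0,-0.015],-5],[5,[0,0,-0.015],-6],[5,[0,0,-0.015],-6.2],[5,[0,0,-0.015],-6.2],[5,[0,0,-0.015],-6.2]]}}

```text
time: 5.3
tcp_pos: [0.5068, -0.0407, 0.0761]
tool_rot: [3.137, -0.004, -1.634]
wrist_force: [0.1, -2.8, -1.6]
width: 0.166
```

```bash
python3 -c "
from h import *
s,R=st();print(s['wrist_torque'])"
```

```text
t 5.3 tcp [ 0.5068 -0.0407  0.0761] rot [ 3.1373 -0.0044 -1.6338] j [ 0.241  0.354 -0.466  0.004 -0.756  1.263] F [ 0.1 -2.8 -1.6] w 14.404475777105525
[-0.72415554 -0.15420382 -0.02167793]
```

>>> {"op": "jog_arm", "data": {"moves": [[60,[0,0,0],0],[60,[0,0,0],0],[60,[0,0,0],0],[60,[0,0,0],0],[60,[0,0,-0.8],0],[60,[0,0,-1.6],0],[60,[0,0,-1.6],0]]}}

```text
time: 6.18
tcp_pos: [0.5101, -0.0399, 0.1764]
tool_rot: [-3.136, -0.002, -1.633]
wrist_force: [0.1, 0.1, -0.4]
width: 0.686
```

Run:
```python
from h import *
import cv2
s,R=st()
s=bot.camera("scene")[:,:,::-1]
a=cv2.resize(s[200:320,220:360],(660,566),interpolation=cv2.INTER_CUBIC)
cv2.imwrite('pics/s3.png',np.clip(a*1.8,0,255).astype('uint8'))
```

```text
t 6.175 tcp [ 0.5101 -0.0399  0.1764] rot [-3.1361e+00 -2.3000e-03 -1.6331e+00] j [ 0.242  0.231 -0.341  0.005 -0.994  1.264] F [ 0.1  0.1 -0.4] w 59.69907953051613
```

View pics/s3.png

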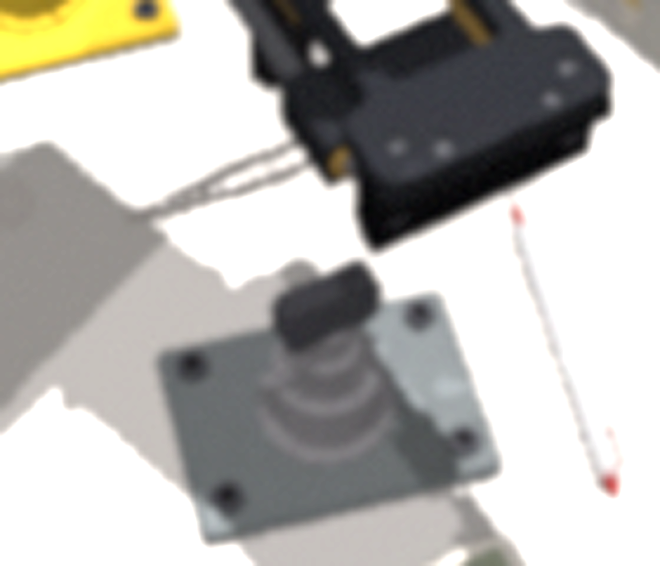

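Run:
```python
from h import *
for zc in(.089,.081):
  for yw in(-.063,):
    P=np.array([proj('scene',[.508+np.cos(yw)*a-np.sin(yw)*b,-.040+np.sin(yw)*a+np.cos(yw)*b,zc+h]) for a in(-.02,.02) for b in(-.006,.006) for h in(-.014,.014)])
    Q=(P-[220,200])*[660/140,566/120];print(zc,Q.min(0),Q.max(0));
yw=-.927;zc=.088
P=np.array([proj('scene',[.508+np.cos(yw)*a-np.sin(yw)*b,-.040+np.sin(yw)*a+np.cos(yw)*b,zc+h]) for a in(-.02,.02) for b in(-.006,.006) for h in(-.014,.014)])
Q=(P-[245,240])*7;print('orig',Q.min(0),Q.max(0))
```

```text
0.089 [267.90031073 233.38403107] [381.50680059 345.33252771]
0.081 [268.29398288 245.92236812] [380.99438166 356.94639484]
orig [221.29790668  76.98948216] [393.76812269 226.17828796]
```

The bolt has dropped: the wing's extent in the picture fits 8 mm lower, with the same offset as the first picture. It turned with the fingers. I'll go down and re-grip 7 mm lower.

```bash
python3 -c "
from h import *
go([.5073,-.0405,.0685],-1.633)"
```

```text
t 6.225 tcp [ 0.5082 -0.04    0.1739] rot [-3.1415e+00 -2.8000e-03 -1.6339e+00] j [ 0.242  0.233 -0.345  0.003 -0.994  1.264] F [ 0.7  0.  -0.4] w 59.79708068608994
shift [0.004 0.015 1.756] turn -0.006
```

>>> {"op": "jog_arm", "data": {"moves": [[60,[0,0.01,0.6],0],[60,[0,0.01,1.2],0],[60,[0,0.01,1.6],0],[60,[0,0.01,1.76],0],[60,[0,0.01,1.76],0],[60,[0,0.01,1.76],0],[5,[0,0.01,1.76],0],[5,[0,0.01,1.76],0],[5,[0,0.01,1.76],0],[5,[0,0.01,1.76],0],[5,[0,0.01,1.76],0],[5,[0,0.01,1.76],0]], "squeeze": 15}}

```text
time: 7.72
tcp_pos: [0.5075, -0.0407, 0.0683]
tool_rot: [3.141, -0.004, -1.634]
wrist_force: [0.6, -2.7, 0.9]
width: 0.163
```

```bash
python3 -c "
from h import *
s,R=st();print(s['wrist_torque'])"
```

```text
t 7.725 tcp [ 0.5075 -0.0407  0.0683] rot [ 3.1412 -0.0036 -1.6336] j [ 0.241  0.365 -0.476  0.005 -0.732  1.263] F [ 0.6 -2.7  0.9] w 14.170145673193765
[-0.83377425 -0.03611604  0.05225708]
```

>>> {"op": "jog_arm", "data": {"moves": [[5,[0,0,0],1],[5,[0,0,0],2],[5,[0,0,0.01],3],[5,[0,0,0.01],4],[5,[0,0,0.015],5],[5,[0,0,0.02],6],[5,[0,0,0.02],7],[5,[0,0,0.025],8],[5,[0,0,0.025],9],[5,[0,0,0.03],10],[5,[0,0,0.035],11],[5,[0,0,0.035],12],[5,[0,0,0.04],13],[5,[0,0,0.04],13],[5,[0,0,0.04],13]]}}

```text
time: 9.6
tcp_pos: [0.5072, -0.041, 0.0659]
tool_rot: [-3.137, -0.0, 2.836]
wrist_force: [-0.8, -2.8, 3.1]
width: 0.168
```

```bash
python3 -c "
from h import *
s,R=st();print(s['wrist_torque'])"
```

```text
t 9.6 tcp [ 0.5072 -0.041   0.0659] rot [-3.1374 -0.      2.8363] j [ 0.241  0.368 -0.478  0.005 -0.727 -0.55 ] F [-0.8 -2.8  3.1] w 14.619534233293196
[-0.79712994  0.25328466 -0.0320971 ]
```

>>> {"op": "jog_arm", "data": {"moves": [[5,[0,0,0],1],[5,[0,0,0.01],2],[5,[0,0,0.01],3],[5,[0,0,0.015],4],[5,[0,0,0.015],5],[5,[0,0,0.02],6],[5,[0,0,0.02],7],[5,[0,0,0.025],8],[5,[0,0,0.03],9],[5,[0,0,0.03],10],[5,[0,0,0.035],11],[5,[0,0,0.035],12],[5,[0,0,0.04],13],[5,[0,0,0.045],14],[5,[0,0,0.045],14],[5,[0,0,0.045],14]]}}

```text
time: 11.6
tcp_pos: [0.507, -0.0408, 0.0633]
tool_rot: [3.14, 0.004, 0.884]
wrist_force: [-1.5, 2.0, 2.9]
width: 0.165
```

```bash
python3 -c "
from h import *
s,R=st();print(s['wrist_torque'])"
```

```text
t 11.6 tcp [ 0.507  -0.0408  0.0633] rot [3.1404 0.0037 0.884 ] j [ 0.241  0.372 -0.481  0.005 -0.72  -2.503] F [-1.5  2.   2.9] w 14.363463929453493
[0.31751948 0.45683315 0.04146598]
```

>>> {"op": "jog_arm", "data": {"moves": [[60,[0,0,0],0],[60,[0,0,0],0],[60,[0,0,0],0],[60,[0,0,0],0],[60,[0,0,-0.8],-1],[60,[0,0,-1.6],-2.2],[60,[0,0,-1.6],-3.4],[60,[0,0,-1.6],-4.6],[60,[0,0,-1.6],-5.8],[60,[0,0,-1.6],-7],[60,[0,0,-1.6],-8.2],[60,[0,0,-1.6],-9.4],[60,[0,0,-1.6],-10.6],[60,[0,0,-1.6],-11.8],[60,[0,0,-1.6],-13]]}}

```text
time: 13.48
tcp_pos: [0.5071, -0.0404, 0.1592]
tool_rot: [-3.138, 0.0, 2.705]
wrist_force: [-0.7, 0.1, -0.2]
width: 0.693
```

>>> {"op": "jog_arm", "data": {"moves": [[60,[0,0,0],-1.2],[60,[0,0,0],-2.4],[60,[0,0,0],-3.6],[60,[0,0,0],-4.8],[60,[0,0,0],-6],[60,[0,0,0],-7.2],[60,[0,0,0],-8.4],[60,[0,0,0],-9.5],[60,[0,0,0],-9.5],[60,[0,0,0],-9.5]]}}

```text
time: 14.72
tcp_pos: [0.5071, -0.0405, 0.1592]
tool_rot: [-3.141, -0.004, -2.254]
wrist_force: [0.2, -0.7, 0.3]
width: 0.691
```

Run:
```python
from h import *
import cv2
go([.5073,-.0405,.0635],.884-np.pi)
for zc,yw in((.089-.0135,.884-np.pi/2),(.089-.008,.884-np.pi/2)):
    P=np.array([proj('scene',[.508+np.cos(yw)*a-np.sin(yw)*b,-.040+np.sin(yw)*a+np.cos(yw)*b,zc+h]) for a in(-.02,.02) for b in(-.006,.006) for h in(-.014,.014)])
    Q=(P-[220,200])*[660/140,566/120];print(zc,Q.min(0),Q.max(0));
s=bot.camera("scene")[:,:,::-1]
a=cv2.resize(s[200:320,220:360],(660,566),interpolation=cv2.INTER_CUBIC)
cv2.imwrite('pics/s4.png',np.clip(a*1.8,0,255).astype('uint8'))
```

```text
t 14.725 tcp [ 0.5071 -0.0405  0.1592] rot [-3.1405 -0.0037 -2.2542] j [ 0.242  0.247 -0.367  0.004 -0.959  0.643] F [ 0.2 -0.7  0.3] w 60.10635638372659
shift [-8.000e-03 -1.000e-03  1.594e+00] turn 0.025
0.0755 [268.12739967 269.81222524] [381.15441787 349.094174  ]
0.08099999999999999 [267.85818597 261.34617156] [381.50501976 341.17041829]
```

View pics/s4.png

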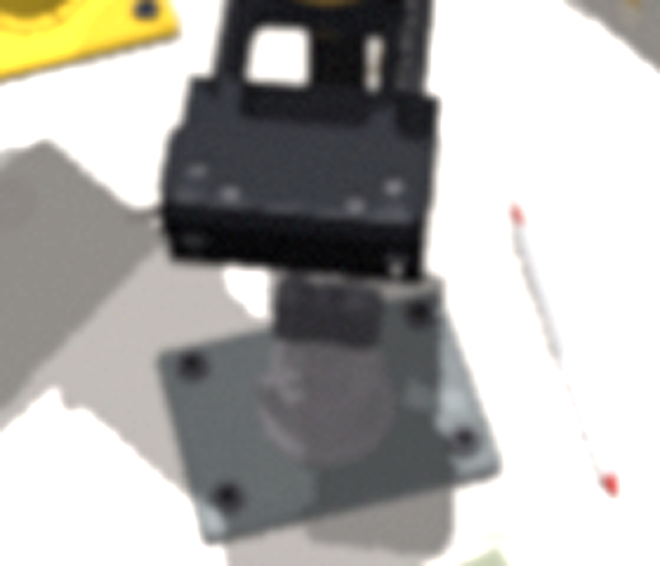

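The wing (x 274–382, y 278–348 in the crop) fits the expected yaw and a depth of about 12–13 mm. I'll re-grip.

>>> {"op": "jog_arm", "data": {"moves": [[60,[0,0,0.6],0],[60,[0,0,1.2],0],[60,[0,0,1.5],0],[60,[0,0,1.59],0],[60,[0,0,1.59],0],[60,[0,0,1.59],0],[5,[0,0,1.59],0],[5,[0,0,1.59],0],[5,[0,0,1.59],0],[5,[0,0,1.59],0],[5,[0,0,1.59],0],[5,[0,0,1.59],0]], "squeeze": 15}}

```text
time: 16.27
tcp_pos: [0.507, -0.0408, 0.0638]
tool_rot: [-3.141, -0.004, -2.254]
wrist_force: [0.3, -0.4, 0.6]
width: 0.164
```

```bash
python3 -c "
from h import *
s,R=st();print(s['wrist_torque'])"
```

```text
t 16.275 tcp [ 0.507  -0.0408  0.0638] rot [-3.1405 -0.0037 -2.2537] j [ 0.241  0.371 -0.481  0.005 -0.722  0.643] F [ 0.3 -0.4  0.6] w 14.280797669515636
[ 0.01140337 -0.03136231 -0.00307689]
```

>>> {"op": "jog_arm", "data": {"moves": [[5,[0,0,0],1],[5,[0,0,0.01],2],[5,[0,0,0.01],3.2],[5,[0,0,0.015],4.4],[5,[0,0,0.02],5.6],[5,[0,0,0.02],6.8],[5,[0,0,0.025],8],[5,[0,0,0.03],9.2],[5,[0,0,0.03],10.4],[5,[0,0,0.035],11.6],[5,[0,0,0.04],12.8],[5,[0,0,0.045],14],[5,[0,0,0.045],15.2],[5,[0,0,0.05],16.4],[5,[0,0,0.055],17.6],[5,[0,0,0.055],18.6],[5,[0,0,0.06],19.2],[5,[0,0,0.06],19.2],[5,[0,0,0.06],19.2],[5,[0,0,0.06],19.2]]}}

```text
time: 18.77
tcp_pos: [0.5073, -0.0409, 0.0603]
tool_rot: [-3.142, 0.004, 1.349]
wrist_force: [1.6, -1.7, 0.3]
width: 0.165
```

Run:
```python
from h import *
import cv2
s,R=st()
print(s['wrist_torque'],s['joint_velocities'].round(3))
s=bot.camera("scene")[:,:,::-1];t=bot.camera("top")[:,:,::-1]
a=cv2.resize(s[200:320,220:360],(660,566),interpolation=cv2.INTER_CUBIC)
cv2.imwrite('pics/s5.png',np.clip(a*1.8,0,255).astype('uint8'));cv2.imwrite('pics/t5.png',t)
s0=cv2.imread('pics/scene0.png');cv2.imwrite('pics/cmp.png',np.hstack([s0[210:370,230:370],s[210:370,230:370]]).repeat(2,0).repeat(2,1))
```

```text
t 18.775 tcp [ 0.5073 -0.0409  0.0603] rot [-3.1415  0.0037  1.3495] j [ 0.241  0.376 -0.484  0.005 -0.712 -2.037] F [ 1.6 -1.7  0.3] w 14.363663922951785
[-0.39299831 -0.51423864  0.05142401] [-0.002 -0.001 -0.     0.001 -0.    -0.004]
```

View pics/s5.png

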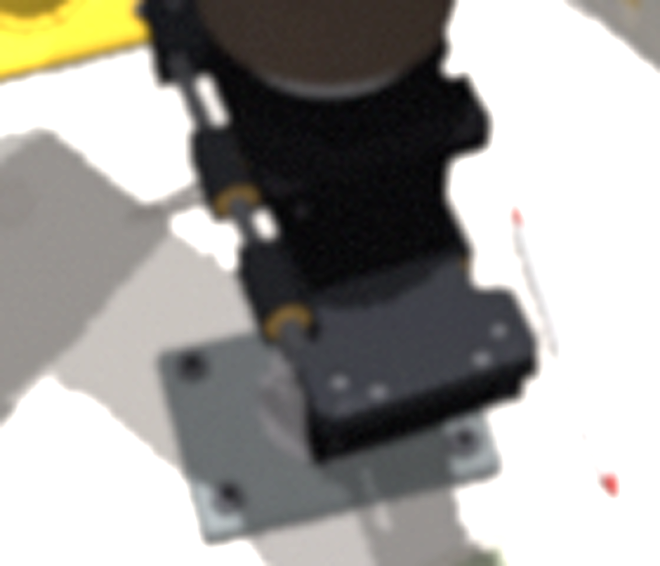

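View pics/cmp.png

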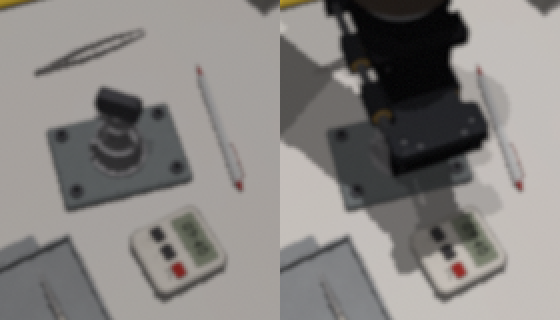

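The bolt turn works out at about 6.2 rad. The fingers are still gripping at 14.3 mm and the arm is at rest. The timer and pen haven't moved, and nothing came near the tweezers. Handing in.

```bash
python3 -c "
from workcell import bot
print(bot.job_done())"
```

```text
the job is handed in; nothing more can be done
None
```

I turned the bolt back to about -0.25 rad and opened the jaws so it dropped. I then turned it forward with one re-grip, and handed the job in at about 18.8 s with the wing still held at a 15 N grip.

- **Bolt turn:** about 6.2 rad, worked out from the tool's yaw and the plate and wing yaws measured at the start. I expect it to be good to about 0.1 rad.
- **Depth:** the pictures after the drop and at the re-grip fitted about 8 mm and 12–13 mm. The last depth, about 16 mm, is inferred from the fingers moving down another 3.5 mm with the bolt. I couldn't see it directly, because the fingers hid the wing.
- **Grip and rest:** the wrist forces were small and the arm was still.
- **Bystanders:** in the last scene picture the timer and pen are where they started. The gripper hid the tweezers in that view, but the fingers never came near them.
- **Disagreement:** the gripper opening read about 14.3 mm on the 12 mm wing at every grip. The wing still turned with the fingers, so I took this as an offset in the reading.

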